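# Pin the jig stop, then hold a lamp bracket against it for riveting

### The arm

A 6-joint arm with a two-finger parallel gripper is mounted at the origin on the work surface. World frame = base frame: x ahead of the robot, y to its left, z up, the work surface at z = 0. Lengths are in mm, angles in rad, forces in N, time in s.
With the tool pointing down it reaches from about 350 to 975 mm from the base axis. Payload 7.1 kg.
Tool frame: the origin (TCP) lies midway between the tips of the shut fingers; the grasp point (between the pads) lies 19 mm behind it (ctrl.grasp_offset is the distance from the TCP to the grasp point, in mm); z points along the fingers, y is the line along which they close (so a half turn about z gives the same grasp; the last joint's range is limited). The gripper opens to 88 mm and grips with 3 to 60 N. Pads are 20 mm wide; open, the fingers measure 115 mm over their backs; the gripper's body (75 mm by 178 mm) begins 61 mm behind the grasp point.
Start: joints at [-1.241, 0.423, 1.63, -0, 1.089, -0.019], TCP at [213.623, -587.341, 222.675] pointing down, gripper open.
Joint ranges: [-3, 3], [-0.9, 2.11], [0.09, 2.58], [-1.31, 4.45], [0.11, 2.69], [-2.54, 2.54]. Speed limits (rad/s): [2.39, 2.39, 3.01, 3.14, 3.14, 3.14].

### API

Orientations are given as a rotation vector (axis times angle).
In Python, from workcell import sensors, viewer, ctrl gives the robot as it stands. The module is installed in compiled form; this text tells all that it offers.
- The arm moves only by the shell command python3 -m handwheel 'ROWS'. ROWS is JSON, a list of rows, each a list of 7 numbers: the shift along the tool's x, y, z in mm, then the turn, a rotation vector about the tool's x, y, z in rad, then the closure, from 0 (fully open) to 1 (shut). In form: [[x, y, z, rx, ry, rz, jaw], ...]. A call has 1 to 10 rows; each row shifts and turns the commanded pose from where the row before left it, along the tool's axes as they then stand; what a row does not reach is not made up. A row lasts 1/8 s, in which the tool goes at most 62.5 mm and 10.7 degrees, less where a joint would pass 70% of its speed; a pose out of reach is approached as far as the arm can. A call is refused whole if a number of a shift passes 62.5 or a number of a turn 0.188, either way. A call with a gripper value outside its range is refused whole. The fingers move at their own pace and stop on an object; the grip force is fixed at half the most. Time passes only in rows, so rows that do not move let the fingers close. It gives the time, the measured TCP pose, the force, the opening and the grip force at its end, in the units of the state.
- sensors.get_obs(): the state, without advancing time (a new reading comes with each control period).
- viewer.get_image(name): name is "scene" or "top" or "wrist"; returns a dict with "frame" (420x560x3 uint8, blue, green, red), "fov_y" (degrees; the focal length in pixels is half the picture's height over the tangent of half this angle, whatever the lens; pixels are square), "cx", "cy" (the principal point, pixels), "R" (3x3) and "t" (3): a world point X has camera coordinates R X + t. Camera axes: x right, y down, z forward; pixel columns grow to the right and rows downward; lengths in mm; the calibration is good to about 2 mm. A picture is of the moment at which its call begins. There is no depth.
- ctrl.close_job(): hands the job in; it is judged then, once.
The state is a dict: "t": time; "qpos": joint angles; "qvel": joint speeds; "joint_torque": joint torques, N m; "ee_pos": TCP position; "orientation": TCP orientation; "ft_force": force on the tool from outside, world axes, zero at the start; "moment": the same for the moment, N m; "width": finger opening in mm; "grasp_force": force on a finger pad.
Only numpy, scipy, OpenCV 4.12 (cv2) and the standard library are available. Lean on these libraries where they do the work, as an engineer would, in place of code of your own. Each camera call takes 0.05 s, during which the arm holds its last target. There are 200 camera calls.

### The job

Lock the stop carriage of the aluminium jig by dropping the longer of the two pins from the wooden rack all the way through the hole in the carriage and the bed below, and let go of it. Then set the T-shaped black helmet bracket flat on the jig's bed, wide flange first, square and centred on the sprung pad, and press it against the pad with a steady push of about 10 N, without driving the pad to the end of its travel, so that a colleague can rivet it: finish while still holding it pressed there. Leave the short pin, helmet, screwdriver and rivet tub where they are.

Things in the scene. Friction and masses are not known exactly. Their poses are not given: they have to be found in the camera images.
- jig: Aluminium jig fixed to the bench: bed 290 (x) x 130 (y) x 16 mm high. Origin: centre of its underside, on the bench. +x is the pressing direction, towards the stop; the -x half is open bed. A steel stop carriage, 70 x 60 mm in plan, top 40 mm above the bench, sits on the bed with its centre at x = 95 mm between two low gibs (30 mm high, y = +-32 to +-44 mm).
- lock_hole (a point): Mouth of the vertical lock hole: on the jig at x = 95, y = 0, z = 40 mm, at the top of the stop carriage (in its home position). The hole, 12 mm in diameter with a 2 mm chamfer, runs through the carriage (24 mm) and on through the bed (16 mm) down to the bench. Axes as the jig's.
- carriage (a joint): Slide of the stop carriage along the jig's +x, m: 0 = home, where its hole and the bed's hole line up (it starts there), up to 0.03 pushed back. Only about 3 N of friction holds it; pushed harder without the pin, it slides away.
- pad_face (a point): Centre of the front face of the sprung steel pad, which faces the jig's -x: face 70 mm wide (y) x 36 mm high, from 18 to 54 mm above the bench. With the pad unloaded the face stands at x = 18 mm in the jig's frame. The pad stands on the front of the carriage and moves with it.
- spring_pad (a joint): Compression of the sprung pad into the carriage, m: 0 = unloaded, 0.03 = end of travel. Spring 0.7 N per mm (10 N at 14 mm), lightly damped.
- rack: Pale wooden pin rack, a fixed block 140 (x) x 46 (y) x 40 mm high; origin at the centre of its underside. Two holes at x = -40 and +40 mm, 28 mm deep, one for each pin; which pin stands in which varies.
- pin_grip (a point): Grip point of the lock pin, the taller one: shaft 10 mm in diameter, 38 mm long, tapered foot; round head 18 mm in diameter, 44 mm tall. The point is on the axis, 28 mm above the head's underside, 66 mm above the foot; z points up. It stands in the rack, head's underside 10 mm above the rack. Fully home, the head's underside rests on the carriage. About 55 g.
- short_pin: The short pin in the rack's other hole, to be left there: shaft 20 mm, head 18 mm in diameter and 24 mm tall resting on the rack (top 64 mm above the bench). Origin at its foot.
- bracket_grip (a point): Centre, 23 mm above the underside, of the stem of the black plastic bracket, T-shaped in plan, 46 mm high, 0.1 to 0.25 kg. Stem 70 (x) x 26 (y) mm, to be gripped across y; at its +x end the flange, 12 (x) x 64 (y) mm, whose flat outer face, 47 mm ahead (+x) of this point, goes against the pad. At the start its +x is within about 0.6 rad of the world's +x.
- helmet: Yellow helmet, 260 mm across and 150 mm high, to be left alone. Origin under its centre.
- screwdriver: Screwdriver lying on the bench, to be left alone. Origin at its middle, on the bench.
- rivet_tub: Open white tub of rivets, 100 x 70 x 40 mm, to be left alone. Origin under its centre.

How it is judged:
By the outcome, as a careful person would: the job done as asked, in the order asked, and still so for the second after the job is handed in, while the arm keeps its last pose, push and grip.
It also fails if it takes over 59 s, if anything falls off the work surface, if the arm or the gripper's body presses on something with over 40 N, if the wrist force passes 120 N, or if a joint passes its speed limit or range.

## Working session

There is one attempt and no reset: what is moved stays moved. The work goes in short steps, Python scripts to look and compute and a shell command to move; the robot and the scene stay as the last step left them, time stands still between calls to the robot, and variables do not carry over. Pictures are saved under pics/ and viewed, at most 12 in all, crops included, and the job is handed in when it is done.

```bash
mkdir -p pics
python3 - <<'E'
from workcell import sensors, viewer, ctrl
import cv2,pickle
d={}
for n in("scene","top","wrist"):
    d[n]=viewer.get_image(n); cv2.imwrite(f"pics/{n}0.png",d[n]["frame"])
    print(n,d[n]["fov_y"],d[n]["cx"],d[n]["cy"],d[n]["R"],d[n]["t"])
pickle.dump(d,open("d0.pkl","wb"))
o=sensors.get_obs();print(o["t"],o["ee_pos"],o["orientation"],o["width"])
E
```

```text
scene 46.847119362988 278.7821565737945 212.3809451309316 [[-0.87659465  0.48112556 -0.01000038]
 [ 0.29190369  0.51508777 -0.80590125]
 [-0.38258861 -0.70936787 -0.59196552]] [ 460.86338563  -99.66955183 1413.91215967]
top 57.856918818376236 279.90874408773516 214.43494512848622 [[-0.0185577  -0.99900212 -0.04062494]
 [-0.98162532  0.0259227  -0.1890496 ]
 [ 0.18991405  0.03637014 -0.98112683]] [ 44.12619202 525.45608405 974.07474285]
wrist 64.28391366511498 283.9060738358047 209.9621031235632 [[ 0.34157769 -0.93985002 -0.00257373]
 [-0.8996235  -0.32774799  0.28854602]
 [-0.27203352 -0.0962455  -0.95746257]] [-624.15470917  -34.84289496  392.66848646]
0.15 [ 213.47684385 -586.97141857  222.087757  ] [-3.09283462e+00 -5.44884395e-01  2.95250894e-04] 87.92807531100388
```

View pics/top0.png

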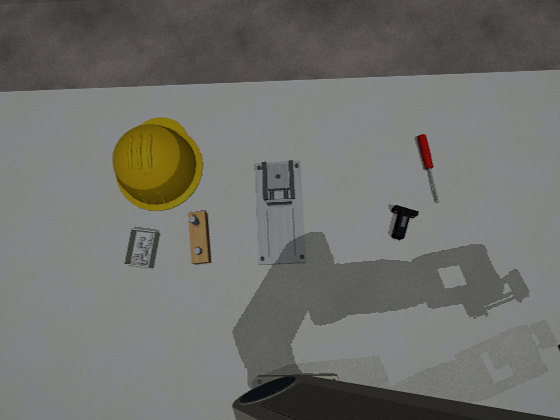

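View pics/scene0.png

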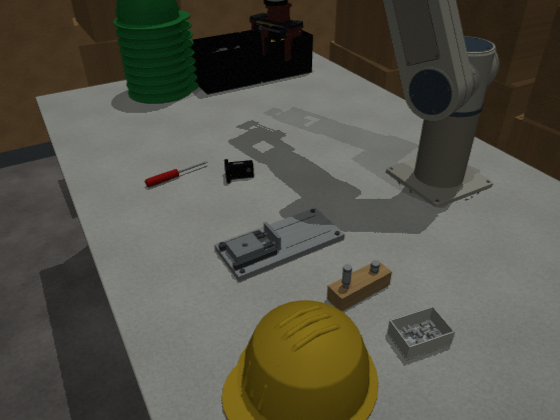

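The top view shows the helmet (158,165), rack (199,237) with its pins at (194,220) and (198,251), jig (280,213) with its pad near (280,203), bracket (402,222) and screwdriver (428,165). In the scene view the tall pin is at (347,273), which is the rack's far (+x) hole.

```bash
cat > h.py <<'E'
import numpy as np,cv2
from scipy.spatial.transform import Rotation as Ro
def ray(im,uv):
    f=im["frame"].shape[0]/2/np.tan(np.radians(im["fov_y"])/2)
    R=np.array(im["R"]);t=np.array(im["t"])
    return -R.T@t, R.T@np.array([(uv[0]-im["cx"])/f,(uv[1]-im["cy"])/f,1])
def onz(im,uv,z):
    c,d=ray(im,uv); return c+d*(z-c[2])/d[2]
def proj(im,X):
    f=im["frame"].shape[0]/2/np.tan(np.radians(im["fov_y"])/2)
    p=np.array(im["R"])@np.array(X)+np.array(im["t"]); return p[:2]/p[2]*f+[im["cx"],im["cy"]]
def tri(a,ua,b,ub):
    A=[];B=[]
    for im,uv in((a,ua),(b,ub)):
        c,d=ray(im,uv);d=d/np.linalg.norm(d);P=np.eye(3)-np.outer(d,d);A.append(P);B.append(P@c)
    return np.linalg.lstsq(np.vstack(A),np.hstack(B),rcond=None)[0]
def delta(o,p,yaw=None):
    """shift in tool axes to bring TCP to p; turn (tool rotvec) to point down with tool x at yaw"""
    R=Ro.from_rotvec(o["orientation"]); s=R.inv().apply(np.array(p)-o["ee_pos"])
    if yaw is None: return s.round(1)
    G=Ro.from_euler('z',yaw)*Ro.from_rotvec([np.pi,0,0])
    return s.round(1),(R.inv()*G).as_rotvec().round(3)
def yaw(o):
    x=Ro.from_rotvec(o["orientation"]).as_matrix()[:,0];return np.arctan2(x[1],x[0])
E
python3 - <<'E'
import pickle;from h import *
from workcell import sensors
d=pickle.load(open("d0.pkl","rb"));T=d["top"];S=d["scene"];o=sensors.get_obs()
np.set_printoptions(suppress=True,precision=1)
hsv=cv2.cvtColor(T["frame"],cv2.COLOR_BGR2HSV);roi=np.zeros(hsv.shape[:2],np.uint8);roi[195:280,175:225]=1
m=cv2.inRange(hsv,(8,70,80),(25,255,255))*roi
print("rack",cv2.minAreaRect(cv2.findNonZero(m)))
for n,u in(("tall",(193.5,216)),("short",(198,251))):print(n,onz(T,u,60))
print("tri tall top?",tri(T,(193.5,216),S,(347,267)), "short",tri(T,(198,250),S,(376,263)))
for u in((258,167),(297,165),(264,257),(303,257)):print("bolt",onz(T,u,16))
print("hole",onz(T,(278,176),40))
roi[:]=0;roi[195:250,380:425]=1
m=cv2.inRange(hsv,(0,0,0),(180,255,70))*roi
b=cv2.minAreaRect(cv2.findNonZero(m));print("br",b,onz(T,b[0],46))
for u in((404,209),(398,238)):print(onz(T,u,46))
print("yaw",yaw(o),Ro.from_rotvec(o["orientation"]).as_matrix())
w=d["wrist"];Rw=Ro.from_rotvec(o["orientation"]).inv()
c=-np.array(w["R"]).T@w["t"];print("cam in tool",Rw.apply(c-o["ee_pos"]),(np.array(w["R"])@Ro.from_rotvec(o["orientation"]).as_matrix()))
top=cv2.resize(T["frame"][150:270,180:440],None,fx=3,fy=3,interpolation=cv2.INTER_CUBIC);cv2.imwrite("pics/tc.png",top)
E
```

```text
rack ((195.08120727539062, 227.68545532226562), (71.1941146850586, 26.44901466369629), 73.7798080444336)
tall [526.4 265.2  60. ]
short [431.7 250.9  60. ]
tri tall top? [516.  259.5  93. ] short [431.6 253.   60.7]
bolt [673.3  93.9  16. ]
bolt [675.7 -17.9  16. ]
bolt [415.6  79.4  16. ]
bolt [413.3 -27.2  16. ]
hole [637.5  36.   40. ]
br ((400.7170104980469, 222.99058532714844), (26.922666549682617, 32.554447174072266), 15.945395469665527) [ 495.6 -289.2   46. ]
[ 533.3 -300.8   46. ]
[ 455.6 -278.9   46. ]
yaw 0.3487737104694724 [[ 0.9  0.3 -0. ]
 [ 0.3 -0.9  0. ]
 [ 0.  -0.  -1. ]]
cam in tool [  79.8    0.4 -162.3] [[-0.   1.   0. ]
 [-1.   0.  -0.3]
 [-0.3 -0.   1. ]]
```

View pics/tc.png

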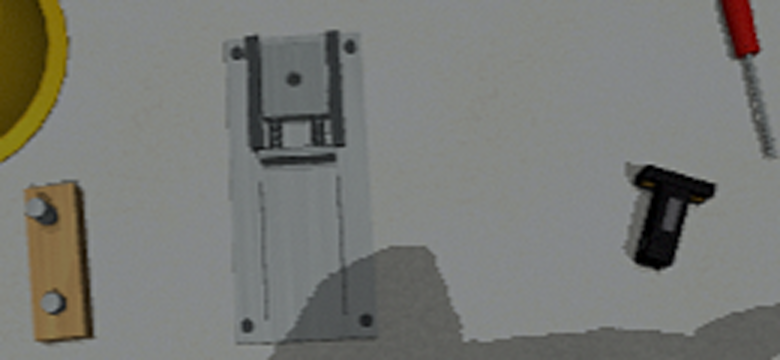

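The enlarged view shows the hole at (293,79) in the crop, and the bracket with its flange at the upper end. The tall pin's head leans up-left at (40,208). Its triangulated top is at z=93 mm, which matches the expected 94 mm. The two pins are 84 mm apart, and the jig yaw is about 0.045. I'll move towards the pin now.

```bash
python3 -m handwheel '[[0,0,0,0,0,0.15,0],[0,0,0,0,0,0.15,0],[21,-52,0,0,0,0,0],[21,-52,0,0,0,0,0],[21,-52,0,0,0,0,0],[21,-52,0,0,0,0,0],[21,-52,0,0,0,0,0],[21,-52,0,0,0,0,0],[21,-52,0,0,0,0,0],[21,-52,0,0,0,0,0]]'
python3 - <<'E'
from h import *;from workcell import sensors
o=sensors.get_obs();print(o["t"],o["ee_pos"],delta(o,[516,259.5,130],0.05))
E
```

```text
t: 1.4
ee_pos: [361.4, -162.0, 222.8]
orientation: [3.14, 0.076, 0.001]
ft_force: [1.0, 0.5, 0.6]
width: 88.0
grasp_force: 0.0
1.4 [ 361.41561386 -161.99057662  222.79960512] (array([ 174.7, -413.5,   92.8]), array([ 0.   , -0.001, -0.002]))
```

```bash
python3 -m handwheel '[[21,-52,0,0,0,0,0],[21,-52,0,0,0,0,0],[21,-52,0,0,0,0,0],[21,-52,0,0,0,0,0],[21,-52,12,0,0,0,0],[21,-52,20,0,0,0,0],[21,-52,20,0,0,0,0],[21,-45,20,0,0,0,0],[7,-4,20,0,0,0,0],[0,0,0,0,0,0,0]]'
python3 - <<'E'
from h import *;from workcell import sensors,viewer
import pickle
o=sensors.get_obs();print(o["t"],o["ee_pos"])
w=viewer.get_image("wrist");s=viewer.get_image("scene");pickle.dump((w,s,o),open("d1.pkl","wb"));cv2.imwrite("pics/w1.png",w["frame"])
print(proj(w,[516,259.5,94]),proj(w,[637.5,36,40]))
E
```

```text
t: 2.65
ee_pos: [514.7, 257.5, 128.9]
orientation: [3.139, 0.078, -0.005]
ft_force: [-0.1, -0.6, -0.4]
width: 87.7
grasp_force: 0.0
2.65 [514.69638146 257.46584098 128.89786504]
[280.60247189 238.41901535] [612.56220204  60.6026686 ]
```

View pics/w1.png

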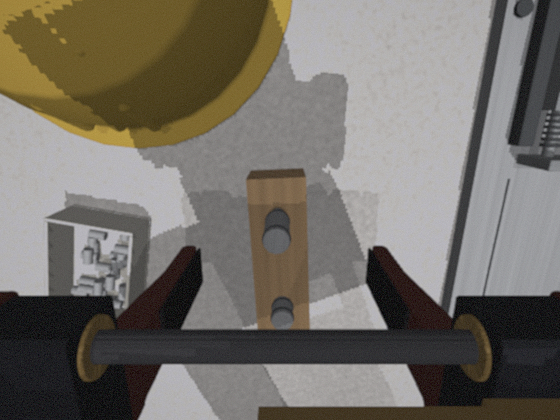

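The wrist view shows the tall pin's head top at about (277,237), between the fingers. The short pin is at (282,312), nearer the robot, and the helmet stays clear of the fingers.

Run:
```python
from h import *;import pickle
w,s,o=pickle.load(open("d1.pkl","rb"))
g=cv2.cvtColor(w["frame"],cv2.COLOR_BGR2HSV)
print(g[200:262:4,277].tolist()); print(g[238,254:302:3].tolist())
p=onz(w,(277,237),94);print(p,"short",onz(w,(283,317),64))
p[2]=59;print(delta(o,p,0.05))
```

```text
[[16, 101, 126], [15, 93, 107], [12, 20, 65], [90, 4, 67], [120, 7, 74], [120, 7, 73], [120, 21, 61], [120, 6, 79], [90, 8, 99], [140, 7, 106], [0, 0, 101], [120, 5, 103], [113, 10, 105], [120, 10, 106], [16, 106, 106], [18, 98, 102]]
[[16, 97, 105], [16, 97, 110], [15, 99, 108], [165, 6, 82], [120, 8, 98], [110, 8, 99], [105, 5, 99], [110, 8, 100], [90, 8, 101], [120, 5, 101], [105, 5, 103], [126, 12, 103], [15, 44, 70], [17, 96, 111], [15, 95, 110], [15, 100, 110]]
[516.84905008 261.81922043  94.        ] short [437.71128081 254.22747993  64.        ]
(array([ 2.6, -4.3, 69.9]), array([ 0.001,  0.003, -0.   ]))
```

```bash
python3 -m handwheel '[[1,-4.5,20,0,0,0,0],[0,0,25,0,0,0,0],[0,0,25,0,0,0,0],[0,0,0,0,0,0,0],[0,0,0,0,0,0,1],[0,0,0,0,0,0,1],[0,0,0,0,0,0,1],[0,0,0,0,0,0,1],[0,0,0,0,0,0,1],[0,0,0,0,0,0,1]]'; python3 -m handwheel '[[0,0,0,0,0,0,1],[0,0,-15,0,0,0,1],[0,0,-30,0,0,0,1],[0,0,-30,0,0,0,1],[0,0,0,0,0,0,1]]'
```

```text
t: 4.0
ee_pos: [516.6, 262.0, 60.7]
orientation: [-3.141, -0.077, -0.0]
ft_force: [0.7, -0.4, 0.2]
width: 31.2
grasp_force: 0.0
t: 4.62
ee_pos: [518.3, 262.8, 138.6]
orientation: [-3.138, -0.077, -0.008]
ft_force: [0.9, 0.9, -0.2]
width: 17.4
grasp_force: 30.0
```

```bash
python3 -m handwheel '[[8,30,0,0,0,0,1],[22,45,0,0,0,0,1],[22,45,0,0,0,0,1],[22,45,0,0,0,0,1],[22,40,0,0,0,0,1],[12,26,0,0,0,0,1],[0,0,0,0,0,0,1],[0,0,0,0,0,0,1]]'
python3 - <<'E'
from h import *;from workcell import sensors,viewer
import pickle
o=sensors.get_obs();print(o["t"],o["ee_pos"])
w=viewer.get_image("wrist");s=viewer.get_image("scene");pickle.dump((w,s,o),open("d2.pkl","wb"))
a=cv2.resize(w["frame"][100:350,180:380],None,fx=2.3,fy=2.3);u=proj(s,[637,36,90]).astype(int);print(u)
b=cv2.resize(s["frame"][u[1]-50:u[1]+80,u[0]-60:u[0]+60],(530,575)) [:, :200+0] if 0 else cv2.resize(s["frame"][u[1]-60:u[1]+80,u[0]-40:u[0]+40],(320,560))
c=np.zeros((575,790,3),np.uint8);c[:575,:460]=a[:575];c[:560,465:785]=b;cv2.imwrite("pics/w2.png",c)
print(proj(w,[637.5,36,40]))
E
```

```text
t: 5.62
ee_pos: [634.7, 36.9, 134.8]
orientation: [-3.14, -0.076, 0.003]
ft_force: [-0.5, -0.1, -2.0]
width: 17.2
grasp_force: 30.0
5.625 [634.71842357  36.93420497 134.83173043]
[242 226]
[285.27050472 209.20134838]
```

View pics/w2.png

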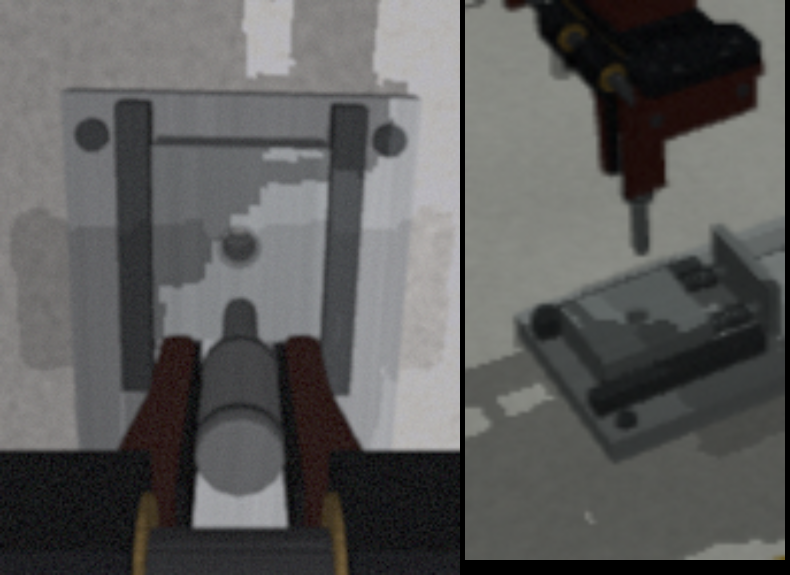

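The left crop shows the hole at (240,246), the pin's top disc at (240,452) and the tip of its foot at (240,300). In the right crop the foot is at (640,252) and hangs vertically. Next I'll work out the pin's axis relative to the hole, using the same camera for both.

Run:
```python
from h import *;import pickle
from scipy.optimize import least_squares
np.set_printoptions(suppress=True,precision=1)
w,s,o=pickle.load(open("d2.pkl","rb"))
c=lambda u:(180+u[0]/2.3,100+u[1]/2.3)
g=w["frame"].mean(2)
print("rows@284",[(r,int(g[r,284])) for r in range(224,238)]+[(r,int(g[r,284])) for r in range(270,318,2)])
H=onz(w,c((240,246)),40);print("hole",H)
print("foot scene@",[ (dz,onz(s,(245.75,229),dz)) for dz in(85,90)])
for z in (104,108,112,116): print("top",z,onz(w,c((240,452)),z)-H)
for z in (75,80,85,90): print("foot front edge",z,onz(w,c((240,298)),z)-H)
print(o["ee_pos"]-H)
```

```text
rows@284 [(224, 134), (225, 133), (226, 138), (227, 135), (228, 129), (229, 102), (230, 66), (231, 61), (232, 56), (233, 58), (234, 54), (235, 68), (236, 55), (237, 62), (270, 65), (272, 69), (274, 56), (276, 41), (278, 59), (280, 69), (282, 86), (284, 96), (286, 97), (288, 97), (290, 98), (292, 95), (294, 98), (296, 99), (298, 98), (300, 94), (302, 97), (304, 95), (306, 96), (308, 98), (310, 97), (312, 92), (314, 96), (316, 149)]
hole [639.3  36.8  40. ]
foot scene@ [(85, array([632.2,  41. ,  85. ])), (90, array([634.7,  46.8,  90. ]))]
top 104 [-42.3  -2.1  64. ]
top 108 [-39.9  -2.   68. ]
top 112 [-37.4  -1.9  72. ]
top 116 [-35.   -1.7  76. ]
foot front edge 75 [-6.4 -0.3 35. ]
foot front edge 80 [-4.5 -0.2 40. ]
foot front edge 85 [-2.7 -0.1 45. ]
foot front edge 90 [-0.8 -0.1 50. ]
[-4.6  0.1 94.8]
```

```bash
python3 -m handwheel '[[7,0,8,0,0,0,1],[0,0,12,0,0,0,1],[0,0,12,0,0,0,1],[0,0,0,0,0,0,1],[0,0,0,0,0,0,1]]'
python3 - <<'E'
from h import *;from workcell import sensors,viewer
import pickle
o=sensors.get_obs();print(o["t"],o["ee_pos"])
w=viewer.get_image("wrist");s=viewer.get_image("scene");pickle.dump((w,s,o),open("d3.pkl","wb"))
a=cv2.resize(w["frame"][130:290,215:355],None,fx=3.3,fy=3.3,interpolation=cv2.INTER_CUBIC)
b=cv2.resize(s["frame"][180:280,205:265],(318,530),interpolation=cv2.INTER_CUBIC)
c=np.zeros((535,790,3),np.uint8);c[:a.shape[0],:a.shape[1]]=a;c[:530,470:788]=b;cv2.imwrite("pics/w3.png",c)
print(proj(w,[639.3,36.8,40]))
E
```

```text
t: 6.35
ee_pos: [642.7, 36.8, 103.5]
orientation: [-3.141, -0.077, 0.0]
ft_force: [-0.7, 0.2, -0.1]
width: 17.5
grasp_force: 30.0
6.35 [642.66477512  36.79919698 103.52759766]
[283.66416862 230.00050712]
```

View pics/w3.png

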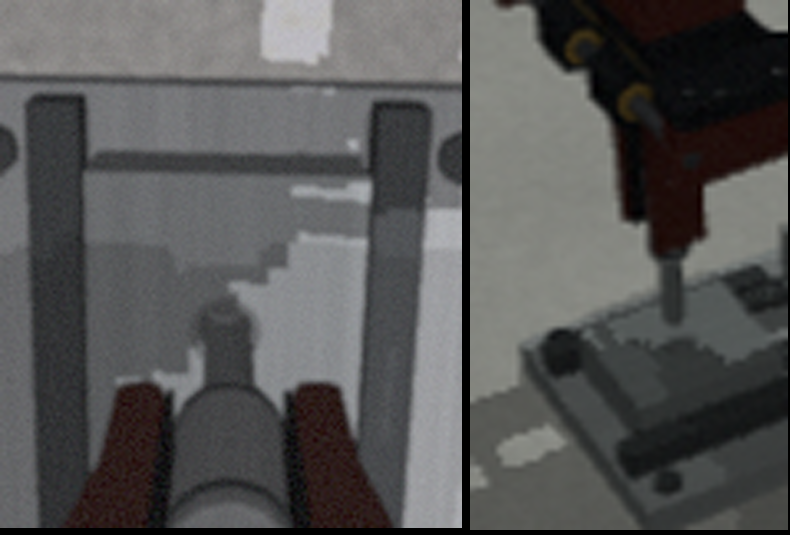

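The left crop shows the hole's chamfer ring centred near (227,330), with the pin's foot inside its outline and its front edge at about (228,304). Laterally they line up to within 0.5 mm. The right crop shows the foot at (672,322), just above the carriage.

Run:
```python
from h import *;import pickle
np.set_printoptions(suppress=True,precision=1)
w,s,o=pickle.load(open("d3.pkl","rb"))
c=lambda u:(215+u[0]/3.3,130+u[1]/3.3)
g=w["frame"].mean(2)
print([(r,int(g[r,284])) for r in range(212,250)])
print([(r,int(g[r,281])) for r in range(212,240)])
H=onz(w,c((227,331)),40);print("hole",H,"edge",onz(w,c((227,297)),40)-H)
for z in(44,48,52):print(z,"front edge",onz(w,c((228,304)),z)-H,"scene foot",onz(s,(205+(672-470)/5.3,180+322/5.3),z))
print("left/right at row 227",[(k,int(g[227,k])) for k in range(268,302)])
```

```text
[(212, 89), (213, 86), (214, 93), (215, 105), (216, 121), (217, 116), (218, 107), (219, 88), (220, 82), (221, 71), (222, 70), (223, 69), (224, 65), (225, 71), (226, 83), (227, 78), (228, 70), (229, 57), (230, 60), (231, 57), (232, 69), (233, 63), (234, 66), (235, 59), (236, 59), (237, 60), (238, 55), (239, 59), (240, 59), (241, 57), (242, 63), (243, 66), (244, 58), (245, 61), (246, 40), (247, 50), (248, 66), (249, 70)]
[(212, 88), (213, 88), (214, 92), (215, 91), (216, 86), (217, 90), (218, 90), (219, 86), (220, 81), (221, 74), (222, 68), (223, 66), (224, 66), (225, 75), (226, 79), (227, 74), (228, 64), (229, 59), (230, 58), (231, 67), (232, 61), (233, 61), (234, 59), (235, 61), (236, 61), (237, 58), (238, 61), (239, 62)]
hole [639.1  36.7  40. ] edge [7.8 0.4 0. ]
44 front edge [7.6 0.1 4. ] scene foot [635.8  29.7  44. ]
48 front edge [9.  0.2 8. ] scene foot [637.7  34.2  48. ]
52 front edge [10.3  0.3 12. ] scene foot [639.6  38.6  52. ]
left/right at row 227 [(268, 93), (269, 88), (270, 86), (271, 87), (272, 81), (273, 80), (274, 73), (275, 67), (276, 61), (277, 61), (278, 62), (279, 64), (280, 73), (281, 74), (282, 77), (283, 75), (284, 78), (285, 71), (286, 67), (287, 65), (288, 57), (289, 59), (290, 75), (291, 97), (292, 111), (293, 122), (294, 136), (295, 137), (296, 140), (297, 140), (298, 137), (299, 142), (300, 141), (301, 141)]
```

```bash
python3 -m handwheel '[[-1.5,0,2,0,0,0,1],[0,0,4,0,0,0,1],[0,0,3,0,0,0,1],[0,0,3,0,0,0,1],[0,0,3,0,0,0,1],[0,0,0,0,0,0,1]]'
```

```text
t: 7.2
ee_pos: [641.0, 36.7, 88.3]
orientation: [3.141, 0.077, -0.001]
ft_force: [0.1, -0.5, -0.6]
width: 17.2
grasp_force: 30.0
```

```bash
python3 -m handwheel '[[0,0,3,0,0,0,1],[0,0,3,0,0,0,1],[0,0,0,0,0,0,1]]'; python3 -m handwheel '[[0,0,3,0,0,0,1],[0,0,3,0,0,0,1],[0,0,3,0,0,0,1],[0,0,0,0,0,0,1]]'
```

```text
t: 7.58
ee_pos: [641.0, 36.7, 82.3]
orientation: [3.141, 0.077, -0.001]
ft_force: [0.2, 0.1, -0.8]
width: 16.9
grasp_force: 30.0
t: 8.07
ee_pos: [640.9, 36.7, 73.3]
orientation: [3.141, 0.077, -0.001]
ft_force: [0.0, 0.9, -0.7]
width: 17.0
grasp_force: 30.0
```

```bash
python3 -m handwheel '[[0,0,3,0,0,0,1],[0,0,3,0,0,0,1],[0,0,0,0,0,0,1]]'; python3 -m handwheel '[[0,0,3,0,0,0,1],[0,0,3,0,0,0,1],[0,0,0,0,0,0,1]]'
```

```text
t: 8.45
ee_pos: [640.9, 36.7, 67.3]
orientation: [3.141, 0.077, -0.001]
ft_force: [0.4, -0.4, 0.2]
width: 17.3
grasp_force: 30.0
t: 8.82
ee_pos: [641.0, 36.7, 61.3]
orientation: [3.141, 0.077, -0.001]
ft_force: [0.5, 0.2, -0.6]
width: 17.8
grasp_force: 30.0
```

Run:
```python
from h import *;from workcell import sensors,viewer
import pickle
o=sensors.get_obs();print(o["t"],o["ee_pos"],o["ft_force"])
w=viewer.get_image("wrist");s=viewer.get_image("scene");pickle.dump((w,s,o),open("d4.pkl","wb"))
a=cv2.resize(w["frame"][130:290,215:355],None,fx=3.3,fy=3.3,interpolation=cv2.INTER_CUBIC)
b=cv2.resize(s["frame"][180:280,205:265],(318,530),interpolation=cv2.INTER_CUBIC)
c=np.zeros((535,790,3),np.uint8);c[:a.shape[0],:a.shape[1]]=a;c[:530,470:788]=b;cv2.imwrite("pics/w4.png",c)
```

```text
8.825 [640.95505771  36.73597301  61.30123306] [ 0.45674363  0.23855477 -0.64409743]
```

View pics/w4.png

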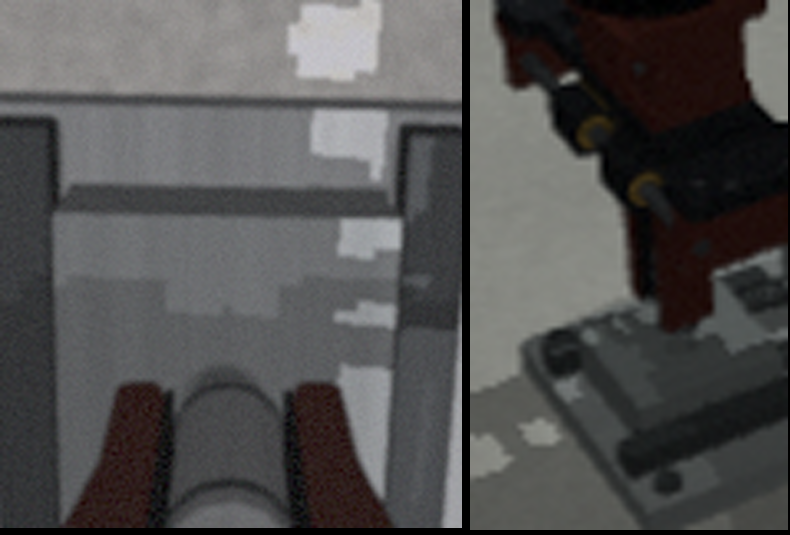

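The left crop shows the pin's head at (228,440) with its underside only a few mm above the carriage and the chamfer rim just visible behind it. The foot went into both holes without any force. I'll lower it the rest of the way, watching the force.

```bash
python3 -m handwheel '[[0,0,2,0,0,0,1],[0,0,2,0,0,0,1],[0,0,0,0,0,0,1]]'; python3 -m handwheel '[[0,0,2,0,0,0,1],[0,0,0,0,0,0,1]]'
```

```text
t: 9.3
ee_pos: [641.0, 36.7, 57.5]
orientation: [3.141, 0.077, -0.001]
ft_force: [-0.5, 0.7, -0.3]
width: 17.6
grasp_force: 30.0
t: 9.55
ee_pos: [641.1, 36.7, 55.5]
orientation: [3.141, 0.077, -0.0]
ft_force: [-0.4, -0.1, -1.1]
width: 17.5
grasp_force: 30.0
```

```bash
python3 -m handwheel '[[0,0,2,0,0,0,1],[0,0,0,0,0,0,1]]';python3 -m handwheel '[[0,0,1.5,0,0,0,1],[0,0,0,0,0,0,1]]'
```

```text
t: 9.8
ee_pos: [641.4, 36.8, 53.9]
orientation: [-3.141, -0.077, -0.001]
ft_force: [-0.3, 1.1, 2.7]
width: 17.4
grasp_force: 30.0
t: 10.05
ee_pos: [641.9, 36.8, 53.8]
orientation: [-3.141, -0.077, -0.002]
ft_force: [-3.5, 0.9, 13.2]
width: 17.7
grasp_force: 30.0
```

```bash
python3 -m handwheel '[[0,0,-1.5,0,0,0,1],[0,0,0,0,0,0,0],[0,0,0,0,0,0,0],[0,0,0,0,0,0,0],[0,0,-20,0,0,0,0],[0,0,-40,0,0,0,0],[0,0,-40,0,0,0,0],[0,0,0,0,0,0,0]]'
python3 - <<'E'
from h import *;from workcell import sensors,viewer
import pickle
o=sensors.get_obs();print(o["t"],o["ee_pos"],o["ft_force"])
w=viewer.get_image("wrist");s=viewer.get_image("scene");pickle.dump((w,s,o),open("d5.pkl","wb"))
b=cv2.resize(s["frame"][195:275,200:350],(330,176),interpolation=cv2.INTER_CUBIC)
c=np.zeros((420,800,3),np.uint8);c[:420,:440]=w["frame"][:,60:500];c[:176,450:780]=b;cv2.imwrite("pics/w5.png",c)
print(onz(w,(284,200),84))
print(delta(o,[495.6,-289,130],-0.15))
E
```

```text
t: 11.05
ee_pos: [644.0, 36.9, 158.7]
orientation: [-3.141, -0.077, -0.013]
ft_force: [1.2, -0.4, -1.1]
width: 84.2
grasp_force: 0.0
11.05 [643.96796736  36.86517277 158.73726   ] [ 1.21709071 -0.44475833 -1.09633101]
[660.48602269  37.58826533  84.        ]
(array([-164.3,  318.2,   27.4]), array([-0.001, -0.008,  0.199]))
```

View pics/w5.png

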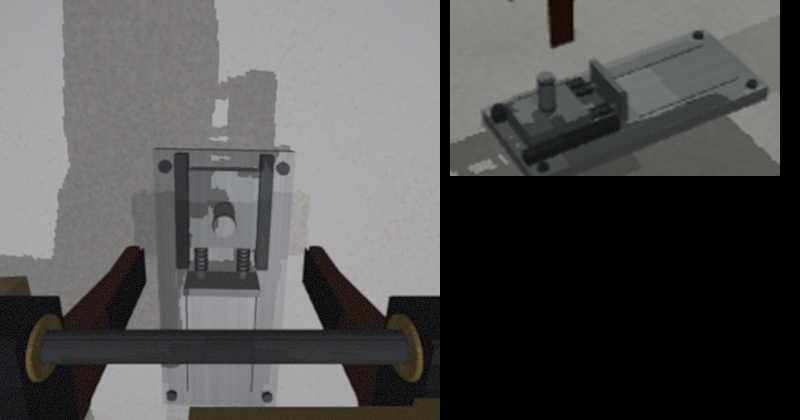

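The pin stands upright, with its head seated on the carriage; its top is at (224,222) in the wrist crop. The carriage is still at home, and the pad's front edge shows at row 292. I'll measure the jig axes from this image and go to the bracket.

```bash
python3 -m handwheel '[[0,0,0,0,0,0.15,0],[0,0,0,0,0,0.15,0],[-8,40,0,0,0,0,0],[-9,54,0,0,0,0,0],[-10,54,5,0,0,0,0],[-10,54,5,0,0,0,0],[-10,54,10,0,0,0,0],[-8,54,10,0,0,0,0],[-8,42,0,0,0,0,0],[0,0,0,0,0,0,0]]'
python3 - <<'E'
from h import *;from workcell import sensors,viewer
import pickle
np.set_printoptions(suppress=True,precision=1)
w5,_,_=pickle.load(open("d5.pkl","rb"))
g=cv2.cvtColor(w5["frame"],cv2.COLOR_BGR2GRAY)
B=[]
for u in((224,167),(343,168),(231,396),(327,397)):
    r=g[u[1]-9:u[1]+10,u[0]-9:u[0]+10].astype(float);m=(r<(r.min()+np.median(r))/2).astype(np.uint8)
    M=cv2.moments(m,True);q=(u[0]-9+M['m10']/M['m00'],u[1]-9+M['m01']/M['m00']);B.append(onz(w5,q,16));print("bolt",q,M['m00'],B[-1])
B=np.array(B);d=(B[0]-B[2])+(B[1]-B[3]);print("jig yaw",np.arctan2(d[1],d[0]),"centre",B.mean(0))
print("pad front cols 280",[(r,int(g[r,270])) for r in range(284,300)])
for u in((244,292),(320,292)):print("pad edge",onz(w5,u,54))
o=sensors.get_obs();w=viewer.get_image("wrist");pickle.dump((w,o),open("d6.pkl","wb"));cv2.imwrite("pics/w6.png",w["frame"]);print(o["t"],o["ee_pos"],yaw(o))
E
```

```text
t: 12.4
ee_pos: [490.6, -290.3, 122.4]
orientation: [-3.115, 0.4, 0.004]
ft_force: [0.0, 1.0, -0.5]
width: 87.8
grasp_force: 0.0
bolt (224.5, 166.0) 128.0 [672.3  92.9  16. ]
bolt (342.1111111111111, 168.01481481481483) 135.0 [675.7 -15.1  16. ]
bolt (231.35955056179776, 394.8988764044944) 89.0 [410.9  85.5  16. ]
bolt (326.5679012345679, 396.320987654321) 81.0 [414.3 -22.9  16. ]
jig yaw 0.029166662559074324 centre [543.3  35.1  16. ]
pad front cols 280 [(284, 55), (285, 56), (286, 56), (287, 59), (288, 76), (289, 105), (290, 119), (291, 123), (292, 121), (293, 122), (294, 122), (295, 124), (296, 139), (297, 153), (298, 157), (299, 152)]
pad edge [565.5  69.   54. ]
pad edge [568.9   0.7  54. ]
12.4 [ 490.6 -290.3  122.4] -0.25518908457311057
```

View pics/w6.png

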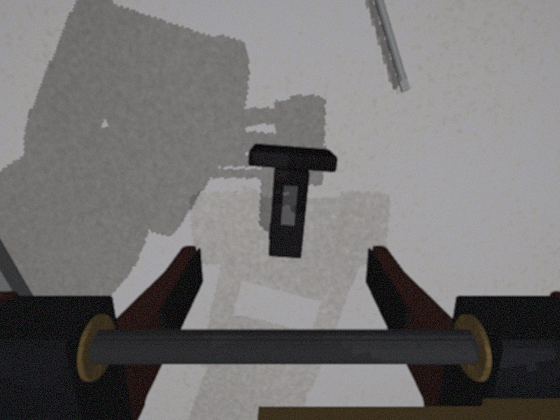

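The wrist view shows the bracket, with its flange at (292,157) and its stem running from (290,175) down to (284,256), between the fingers. The stem is turned a few degrees from the tool axis.

Run:
```python
from h import *;import pickle
np.set_printoptions(suppress=True,precision=1)
w,o=pickle.load(open("d6.pkl","rb"));g=cv2.cvtColor(w["frame"],cv2.COLOR_BGR2GRAY)
print([(r,int(g[r,289])) for r in list(range(140,176,2))+list(range(250,264))])
print("row 210",[(k,int(g[210,k])) for k in range(260,316,2)])
L=[];Rr=[]
for r in range(185,250,4):
    ks=[k for k in range(262,320) if g[r,k]<65]; L.append(onz(w,(min(ks)-.5,r),46));Rr.append(onz(w,(max(ks)+.5,r),46))
for n,E in(("L",L),("R",Rr)):
    E=np.array(E);p=np.polyfit(E[:,0],E[:,1],1);print(n,p,E.mean(0))
M=(np.array(L)+Rr)/2;p=np.polyfit(M[:,0],M[:,1],1);a=np.arctan(p[0]);print("yaw",a,"width",np.linalg.norm((np.array(L)-Rr).mean(0)))
rear=onz(w,(284.5,256.5),46);d=np.array([np.cos(a),np.sin(a),0]);print("rear",rear)
c=M.mean(0);grip=c+d*((rear-c)@d+35);print("grip",grip)
for u in((250,150),(336,154),(250,165),(336,170)):
  print("flange",(onz(w,u,46)-grip)@d,(onz(w,u,46)-grip)@np.array([-d[1],d[0],0]))
grip[2]=23-19;print(delta(o,grip,a),a)
```

```text
[(140, 111), (142, 114), (144, 114), (146, 57), (148, 8), (150, 12), (152, 20), (154, 25), (156, 4), (158, 27), (160, 25), (162, 16), (164, 23), (166, 26), (168, 10), (170, 23), (172, 26), (174, 17), (250, 19), (251, 30), (252, 17), (253, 17), (254, 24), (255, 25), (256, 48), (257, 96), (258, 136), (259, 147), (260, 148), (261, 142), (262, 147), (263, 148)]
row 210 [(260, 102), (262, 95), (264, 95), (266, 99), (268, 100), (270, 103), (272, 33), (274, 9), (276, 24), (278, 26), (280, 23), (282, 69), (284, 82), (286, 81), (288, 85), (290, 77), (292, 57), (294, 50), (296, 27), (298, 5), (300, 27), (302, 20), (304, 29), (306, 128), (308, 157), (310, 157), (312, 152), (314, 146)]
L [  -0.3 -110.5] [ 495.  -280.9   46. ]
R [  -0.3 -135.3] [ 488.6 -305.3   46. ]
yaw -0.3333040020714002 width 25.19182764123965
rear [ 461.2 -282.9   46. ]
grip [ 494.4 -294.    46. ]
flange 45.145578517452535 30.417947212812013
flange 47.09864673204966 -30.612519177168423
flange 34.488499984500365 29.90251644959297
flange 35.713798191705926 -32.02358490519542
(array([  4.9,   2.7, 118.4]), array([-0. ,  0. ,  0.1])) -0.3333040020714002
```

```bash
python3 -m handwheel '[[5,3,20,0,0,0.07,0],[0,0,40,0,0,0,0],[0,0,36,0,0,0,0],[0,0,20,0,0,0,0],[0,0,0,0,0,0,0.5],[0,0,0,0,0,0,1],[0,0,0,0,0,0,1],[0,0,0,0,0,0,1],[0,0,0,0,0,0,1],[0,0,0,0,0,0,1]]';python3 -m handwheel '[[0,0,0,0,0,0,1],[0,0,0,0,0,0,1],[0,0,0,0,0,0,1]]'
python3 - <<'E'
from h import *;from workcell import sensors
o=sensors.get_obs();print(o["ee_pos"],yaw(o))
d=np.array([np.cos(.03),np.sin(.03)]);c=np.array([543.6,34.6])
p=c+d*(18-47-25);print("pre-place",p,delta(o,[*p,110],0.03))
E
```

```text
t: 13.7
ee_pos: [496.8, -292.8, 7.9]
orientation: [3.101, -0.503, 0.0]
ft_force: [0.7, -0.2, -0.2]
width: 31.2
grasp_force: 0.0
t: 14.08
ee_pos: [496.9, -292.9, 7.9]
orientation: [3.101, -0.502, 0.001]
ft_force: [-1.1, -1.7, 3.9]
width: 25.8
grasp_force: 30.0
[ 496.89060151 -292.91954102    7.86915211] -0.32113771150638415
pre-place [489.62429818  32.98024299] (array([-109.7, -306.9, -102.2]), array([ 0.   , -0.   , -0.351]))
```

```bash
python3 -m handwheel '[[0,0,-15,0,0,0,1],[0,0,-30,0,0,0,1],[0,0,-30,0,0,-0.175,1],[0,0,0,0,0,-0.175,1],[0,-35,0,0,0,0,1],[0,-50,0,0,0,0,1],[0,-50,0,0,0,0,1],[0,-50,0,0,0,0,1],[0,-50,0,0,0,0,1],[2.5,-50,0,0,0,0,1]]'; python3 -m handwheel '[[0,-30,0,0,0,0,1],[0,-10,0,0,0,0,1],[0,0,0,0,0,0,1]]'
python3 - <<'E'
from h import *;from workcell import sensors,viewer;import pickle
o=sensors.get_obs();print(o["t"],o["ee_pos"],yaw(o),o["width"])
w=viewer.get_image("wrist");s=viewer.get_image("scene");pickle.dump((w,s,o),open("d7.pkl","wb"))
cv2.imwrite("pics/w7.png",w["frame"])
print(delta(o,[489.6,33,80],0.03))
E
```

```text
t: 15.32
ee_pos: [490.6, -6.0, 83.3]
orientation: [-3.141, -0.045, -0.0]
ft_force: [0.1, 0.4, -2.2]
width: 26.1
grasp_force: 30.0
t: 15.7
ee_pos: [489.9, 32.5, 83.0]
orientation: [3.141, 0.047, 0.0]
ft_force: [0.4, -0.2, -1.5]
width: 25.8
grasp_force: 30.0
15.7 [489.88111475  32.46081848  82.97681937] 0.029926547649825806 25.84786857311066
(array([-0.3, -0.5,  3. ]), array([ 0., -0., -0.]))
```

View pics/w7.png

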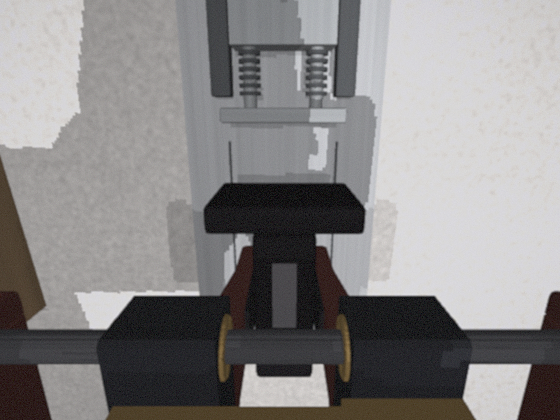

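The wrist view shows the flange (columns 206–363, front bottom edge at row 184) square in front of the pad (columns 219–345, front edge at row ~122). Next I'll work out the lateral offset and the gap.

Run:
```python
from h import *;import pickle
np.set_printoptions(suppress=True,precision=1)
w,s,o=pickle.load(open("d7.pkl","rb"));g=cv2.cvtColor(w["frame"],cv2.COLOR_BGR2GRAY)
print("L",[(k,int(g[118,k])) for k in range(212,228)]);print("R",[(k,int(g[118,k])) for k in range(338,354)])
for c in(235,330): print("col",c,[(r,int(g[r,c])) for r in range(103,130)])
print("FL",[(r,[k for k in range(195,375) if g[r,k]<45][::len([k for k in range(195,375) if g[r,k]<45])-1]) for r in (190,196,204,210,216,222,228)])
for c in(226,250,310,342): print("flange row",c,min(r for r in range(170,220) if g[r,c]<45), max(r for r in range(190,240) if g[r,c]<45))
Ri=Ro.from_rotvec(o["orientation"]).inv()
T=lambda u,z:Ri.apply(onz(w,u,z)-o["ee_pos"])
print("pad L/R tool",T((219.5,118),54),T((345.5,118),54)); zb=o["ee_pos"][2]-7.9
for u in((219,122.5),(345,122.5)):print("pad front",T(u,54))
print("flange bottom",T((226,184),zb),T((342,184),zb)); print("flange top",T((205.5,212),zb+46),T((363.5,212),zb+46))
```

```text
L [(212, 141), (213, 145), (214, 135), (215, 138), (216, 140), (217, 139), (218, 138), (219, 132), (220, 117), (221, 121), (222, 127), (223, 124), (224, 126), (225, 124), (226, 126), (227, 128)]
R [(338, 185), (339, 183), (340, 181), (341, 184), (342, 187), (343, 186), (344, 182), (345, 157), (346, 145), (347, 136), (348, 139), (349, 140), (350, 141), (351, 143), (352, 137), (353, 144)]
col 235 [(103, 140), (104, 138), (105, 138), (106, 138), (107, 118), (108, 113), (109, 124), (110, 126), (111, 128), (112, 125), (113, 123), (114, 123), (115, 125), (116, 125), (117, 124), (118, 127), (119, 127), (120, 130), (121, 115), (122, 98), (123, 107), (124, 116), (125, 121), (126, 123), (127, 134), (128, 140), (129, 141)]
col 330 [(103, 143), (104, 148), (105, 148), (106, 145), (107, 132), (108, 141), (109, 170), (110, 184), (111, 180), (112, 183), (113, 180), (114, 179), (115, 179), (116, 184), (117, 184), (118, 180), (119, 186), (120, 184), (121, 166), (122, 137), (123, 118), (124, 124), (125, 129), (126, 124), (127, 141), (128, 144), (129, 146)]
FL [(190, [219, 348]), (196, [214, 353]), (204, [208, 360]), (210, [204, 363]), (216, [205, 363]), (222, [205, 363]), (228, [206, 362])]
flange row 226 184 232
flange row 250 184 232
flange row 310 184 239
flange row 342 184 232
pad L/R tool [ 75.2 -35.5  29. ] [75.2 34.1 29. ]
pad front [ 72.8 -35.9  29. ]
pad front [72.8 33.9 29. ]
flange bottom [ 42.6 -30.    7.9] [42.6 30.3  7.9]
flange top [ 41.5 -30.4 -38.1] [ 41.6  31.1 -38.1]
```

```bash
python3 -m handwheel '[[0,-1.1,15,0,0,0,1],[0,0,25,0,0,0,1],[0,0,15,0,0,0,1],[0,0,0,0,0,0,1],[0,0,1,0,0,0,1],[0,0,0,0,0,0,1]]'; python3 -m handwheel '[[0,0,1.5,0,0,0,1],[0,0,0,0,0,0,1]]'
```

```text
t: 16.55
ee_pos: [490.3, 33.3, 27.2]
orientation: [-3.141, -0.045, -0.002]
ft_force: [1.1, 0.9, -2.2]
width: 25.8
grasp_force: 30.0
t: 16.8
ee_pos: [490.0, 33.4, 25.4]
orientation: [-3.141, -0.045, -0.001]
ft_force: [0.7, -0.3, -3.0]
width: 25.8
grasp_force: 30.0
```

```bash
python3 -m handwheel '[[0,0,0.8,0,0,0,1],[0,0,0,0,0,0,1]]';python3 -m handwheel '[[0,0,0.6,0,0,0,1],[0,0,0,0,0,0,1]]'; python3 -m handwheel '[[0,0,0.4,0,0,0,1],[0,0,0,0,0,0,1]]'
```

```text
t: 17.05
ee_pos: [489.9, 33.4, 24.4]
orientation: [-3.141, -0.045, 0.0]
ft_force: [-0.0, 0.0, -2.6]
width: 26.0
grasp_force: 30.0
t: 17.3
ee_pos: [489.9, 33.4, 23.8]
orientation: [-3.141, -0.045, -0.0]
ft_force: [-0.3, 0.3, -1.1]
width: 26.0
grasp_force: 30.0
t: 17.55
ee_pos: [489.9, 33.4, 23.8]
orientation: [-3.141, -0.045, -0.0]
ft_force: [-2.3, -0.2, 6.2]
width: 25.8
grasp_force: 30.0
```

```bash
python3 -m handwheel '[[0,0,-0.4,0,0,0,1],[6,0,0,0,0,0,1],[6,0,0,0,0,0,1],[6,0,0,0,0,0,1],[4,0,0,0,0,0,1],[0,0,0,0,0,0,1],[0,0,0,0,0,0,1]]'; python3 -m handwheel '[[3,0,0,0,0,0,1],[3,0,0,0,0,0,1],[0,0,0,0,0,0,1],[0,0,0,0,0,0,1]]';  python3 -m handwheel '[[2,0,0,0,0,0,1],[2,0,0,0,0,0,1],[0,0,0,0,0,0,1],[0,0,0,0,0,0,1]]'
```

```text
t: 18.42
ee_pos: [512.6, 34.0, 23.9]
orientation: [-3.141, -0.045, -0.002]
ft_force: [0.6, 0.2, 1.2]
width: 25.9
grasp_force: 30.0
t: 18.92
ee_pos: [517.7, 34.2, 23.8]
orientation: [-3.141, -0.045, 0.0]
ft_force: [-2.3, 0.2, 3.6]
width: 25.9
grasp_force: 30.0
t: 19.42
ee_pos: [520.5, 34.2, 23.9]
orientation: [3.141, 0.045, -0.004]
ft_force: [-6.8, -0.9, 9.7]
width: 25.9
grasp_force: 30.0
```

```bash
python3 -m handwheel '[[0,0,-0.4,0,0,0,1],[0,0,0,0,0,0,1],[0,0,0,0,0,0,1]]'; python3 -m handwheel '[[2,0,0,0,0,0,1],[2,0,0,0,0,0,1],[0,0,0,0,0,0,1],[0,0,0,0,0,0,1]]'
```

```text
t: 19.8
ee_pos: [521.5, 34.3, 23.8]
orientation: [3.141, 0.045, -0.001]
ft_force: [-2.9, 0.4, -1.8]
width: 25.9
grasp_force: 30.0
t: 20.3
ee_pos: [525.5, 34.4, 23.9]
orientation: [3.141, 0.045, -0.001]
ft_force: [-3.5, -0.3, -4.6]
width: 25.9
grasp_force: 30.0
```

```bash
python3 -m handwheel '[[2,0,0,0,0,0,1],[2,0,0,0,0,0,1],[0,0,0,0,0,0,1],[0,0,0,0,0,0,1]]'; python3 -m handwheel '[[2,0,0,0,0,0,1],[1,0,0,0,0,0,1],[0,0,0,0,0,0,1],[0,0,0,0,0,0,1]]'
```

```text
t: 20.8
ee_pos: [529.1, 34.5, 23.9]
orientation: [3.141, 0.045, -0.003]
ft_force: [-5.2, -1.1, -1.9]
width: 26.1
grasp_force: 30.0
t: 21.3
ee_pos: [531.5, 34.6, 23.9]
orientation: [3.141, 0.045, -0.004]
ft_force: [-7.6, 0.2, -0.0]
width: 26.0
grasp_force: 30.0
```

```bash
python3 -m handwheel '[[2,0,0,0,0,0,1],[1.3,0,0,0,0,0,1],[0,0,0,0,0,0,1],[0,0,0,0,0,0,1]]'
python3 - <<'E'
from h import *;from workcell import sensors,viewer;import pickle
np.set_printoptions(suppress=True,precision=2)
F=[]
for i in range(6):
    w=viewer.get_image("wrist") ;o=sensors.get_obs();F.append([*o["ft_force"],*o["moment"]])
s=viewer.get_image("scene");pickle.dump((w,s,o),open("d8.pkl","wb"))
print(np.mean(F,0),np.std(F,0),o["ee_pos"],o["orientation"],yaw(o),o["t"])
b=cv2.resize(s["frame"][190:270,200:350],None,fx=2.2,fy=2.2,interpolation=cv2.INTER_CUBIC)
c=np.zeros((420,800,3),np.uint8);c[:420,:460]=w["frame"][:,50:510];c[:b.shape[0],465:465+b.shape[1]]=b;cv2.imwrite("pics/w8.png",c)
E
```

```text
t: 21.8
ee_pos: [534.2, 34.6, 24.0]
orientation: [3.141, 0.045, -0.006]
ft_force: [-9.6, -0.4, 1.4]
width: 26.0
grasp_force: 30.0
[-9.4  -0.23  1.66 -0.07  1.36  0.05] [0.33 0.69 0.32 0.04 0.02 0.03] [534.16  34.6   23.97] [ 3.14  0.05 -0.01] 0.028832777599984 22.1
```

View pics/w8.png

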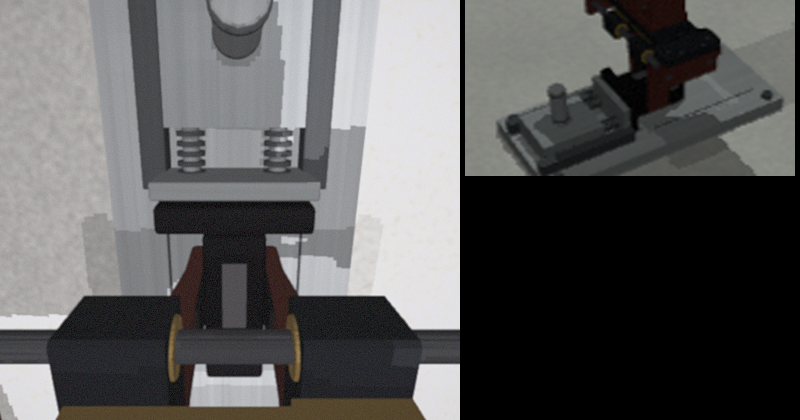

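The flange sits square against the pad, with both centred on column 234.5 in the crop. The springs are shortened but not bottomed out, and the pin still stands in place. I'll check the compression visually against the unloaded pad, as seen from the same camera.

Run:
```python
from h import *;import pickle
np.set_printoptions(suppress=True,precision=1)
w,s,o=pickle.load(open("d8.pkl","rb"));w0,_,o0=pickle.load(open("d7.pkl","rb"))
g=cv2.cvtColor(w["frame"],cv2.COLOR_BGR2GRAY)
for c in(230,284,340):print(c,[(r,int(g[r,c])) for r in range(160,210,1)][::2])
print(onz(w0,(284,121.7),54))
for r in(181,199.5):print(r,onz(w,(284,r),54))
print(Ro.from_rotvec(o["orientation"]).as_matrix()[:,2]*1000,Ro.from_rotvec(o0["orientation"]).as_matrix()[:,2]*1000)
```

```text
230 [(160, 70), (162, 59), (164, 56), (166, 97), (168, 83), (170, 49), (172, 65), (174, 79), (176, 77), (178, 83), (180, 82), (182, 104), (184, 131), (186, 135), (188, 132), (190, 128), (192, 130), (194, 136), (196, 133), (198, 135), (200, 99), (202, 25), (204, 17), (206, 30), (208, 20)]
284 [(160, 154), (162, 149), (164, 153), (166, 154), (168, 93), (170, 77), (172, 82), (174, 81), (176, 81), (178, 81), (180, 83), (182, 109), (184, 136), (186, 135), (188, 137), (190, 132), (192, 133), (194, 132), (196, 138), (198, 135), (200, 97), (202, 23), (204, 12), (206, 21), (208, 29)]
340 [(160, 96), (162, 74), (164, 77), (166, 116), (168, 92), (170, 59), (172, 75), (174, 82), (176, 80), (178, 82), (180, 81), (182, 106), (184, 134), (186, 137), (188, 134), (190, 133), (192, 135), (194, 134), (196, 132), (198, 133), (200, 97), (202, 31), (204, 11), (206, 28), (208, 22)]
[563.1  34.5  54. ]
181 [586.4  35.9  54. ]
199.5 [578.7  35.7  54. ]
[   -3.9    -0.2 -1000. ] [    0.1    -0.  -1000. ]
```

```bash
python3 -c "
from workcell import ctrl
print(ctrl.close_job())"
```

```text
the job is handed in; nothing more can be done
None
```

The job is handed in after about 22 s of the 59 s allowed: the long pin is dropped fully home and let go, and the bracket is still held flat, square and centred on the sprung pad. The push reads about 9.5 N, with the pad compressed about 14–15 mm of its 30 mm travel.

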